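# Take up the bar caddy by its telescoping handle

## Robot

A 6-joint arm with a two-finger parallel gripper is mounted at the origin on the work surface. World frame = base frame: x ahead of the robot, y to its left, z up, the work surface at z = 0. Lengths are in m, angles in rad, forces in N, time in s.
With the tool pointing down it reaches from about 0.4 to 0.825 m from the base axis. Payload 7 kg.
Tool frame: the origin (TCP) lies on the centre line of the jaws, within the pads' length; the fingertips stand 14 mm ahead of it and the grasp point (between the pads) lies 5 mm behind it; z points along the fingers, y is the line along which they close (so a half turn about z gives the same grasp; the last joint's range is limited). The gripper opens to 88 mm and grips with 3 to 60 N. Pads are 19 mm wide; open, the fingers measure 130 mm over their backs; the gripper's body (78 mm by 193 mm) begins 47 mm behind the grasp point.
Start: joints at [-0.905, 0.359, 0.012, 0, -1.224, -0.288], TCP at [0.249, -0.627, 0.241] pointing down, gripper open.
Joint ranges: [-3.07, 3.07], [-1.43, 2.12], [-1.02, 1.25], [-3.03, 1.67], [-3.05, -0], [-3.03, 3.03]. Speed limits (rad/s): [2.39, 2.39, 3.01, 3.14, 3.14, 3.14].

## Interface

Orientations are given as [roll, pitch, yaw] about the fixed x, y, z axes, in that order (R = Rz(yaw) Ry(pitch) Rx(roll)).
In Python, from station import arm gives the robot as it stands.
- The arm moves only by the tool move_arm, never from a script. Its argument "rows" is a list of rows, each an object with "translation": the shift along the tool's x, y, z in cm, a list of three; "rot": the turn, a rotation vector about the tool's x, y, z in degrees, a list of three; "hand": the closure, from 0 (fully open) to 1 (shut). A call has 1 to 8 rows; each row is the pose to reach, as a shift and turn from the pose commanded when the call began, along the tool's axes at that moment; what a row does not reach only later rows make up. A row lasts 1/12 s, in which the tool goes at most 41.7 mm and 7.16 degrees, less where a joint would pass 70% of its speed; a pose out of reach is approached as far as the arm can. A call with a gripper value outside its range is refused whole. The fingers move at their own pace and stop on an object; "squeeze" is the grip in N (left out, the last holds). Time passes only in rows, so rows that repeat a pose let the fingers close. It gives the time, the measured TCP pose, the force, the opening and the grip force at its end, in the units of the state.
- arm.get_state(): the state, without advancing time (a new reading comes with each control period).
- arm.grab_frame(name): name is "scene" or "side" or "wrist"; returns (picture, depth): 384x512x3 uint8, red, green, blue; 384x512 float32, m along the optical axis (not along the pixel's ray), 0 where there is no reading.
- arm.camera_params(name): a dict with "vfov" (degrees; the focal length in pixels is half the picture's height over the tangent of half this angle, whatever the lens; pixels are square), "cx", "cy" (the principal point, pixels), "position" and "orientation" of the camera in the world; the wrist camera has in their place "tool_from_camera" (4x4, takes a point from camera to tool coordinates, whose origin is the TCP and whose axes are the flange's). Camera axes: x right, y down, z forward; pixel columns grow to the right and rows downward; lengths in m; the calibration is good to about 2 mm. The wrist camera is an equidistant fisheye: a pixel r from the principal point sees the ray r / f radians off the axis. A picture is of the moment at which its call begins: read the wrist's pose just before it. camera_params takes no time and is no camera call.
- arm.job_done(): hands the job in; it is judged then, once.
Trained networks look in the newest picture that a camera, given by its name, has taken for a name from the list of things; names that differ only in an ending like _2 or _b are one class to them, and where a whole thing is asked for, a point or a joint stands for the part that bears it (a point fixed in the world has none). Each returns a list of dicts, best first, with "p" (0 to 1); they miss things now and then, are a little off and sometimes report something else, mostly with a low value. They report only what shows in the picture. A call takes as long as a camera call. They do not tell look-alikes from the thing itself.
- arm.search_frame(label, camera): "point" ([x, y, z] in m, in the coordinates of the camera as it stood for that picture, good to about 4 mm: the middle of the surface that is visible of it).
- arm.pinpoint(label, camera): "point" ([x, y, z] in m, in the coordinates of the camera as it stood for that picture, good to about 4 mm: a listed point, or the origin of a listed thing).
The state is a dict: "t": time; "q": joint angles; "qd": joint speeds; "joint_efforts": joint torques, N m; "eef_pos": TCP position; "ee_rot": TCP orientation; "force": force on the tool from outside, world axes, zero at the start; "moment": the same for the moment, N m; "width": finger opening in m; "gripper_force": force on a finger pad.
Only numpy, scipy, OpenCV 4.12 (cv2) and the standard library are available. Lean on these libraries where they do the work, as an engineer would, in place of code of your own. Each camera call takes 0.05 s, during which the arm holds its last target. There are 200 camera calls.

## Task

Take up the steel bar caddy by its telescoping handle, ready to carry: take the middle of the handle's grip bar so that the release button in its side is squeezed in, and draw the handle up past its first stop to the second (fully out) while the caddy still stands on the sideboard. Then lift the caddy gently and level, straight up, until it hangs some 5 cm above where it stood, and finish holding it there by the grip bar: do not put it down or let go. Keep both canisters in their wells and leave everything else on the sideboard as it stands.

Things in the scene. Friction and masses are not known exactly. Their poses are not given: they have to be found in the camera images.
- caddy: Loose steel bar caddy, 0.8 to 0.98 kg laden: tray 100 (x) by 252 (y) mm, walls 40 high, 3 thick, floor 5 thick; at each end a well 94 (x) by 90 (y) mm centred at y = 78 and -78; between them a 60 mm bay with a fixed upright sleeve, 27 by 24 mm, in which the handle slides. Its collar, 33 by 30 mm, has its top at 124 mm. Origin: centre of the underside, z up; it stands on the sideboard.
- caddy_handle (a joint): Handle drawn out along the caddy's z, m: 0 stowed (start), 0.040 first stop, 0.080 second stop and end of travel. Button out: a spring pin locks it at each of these (1 mm play) and a pull lifts the caddy itself. Button in 3.5 mm or more: it slides freely past the first stop against 2 N friction and its 0.12 kg, stays where left, and carries the caddy at the second stop.
- release_button (a joint): Travel of the release button, m: 0 = out, 0.006 = fully in; a spring pushes it out with 1.5 N at first and 4 N fully in. Pressed along the caddy's +x.
- grip_bar (a point): Centre of the black grip bar, crosspiece of the T-shaped handle and the caddy's highest part: 24 mm thick (x), 100 long (y), 24 high (z); axes as the caddy's. Stowed, it is 160 mm above the caddy's underside, with 24 mm of bare 14 by 12 mm tube under it down to the collar. Moves with the handle.
- button_face (a point): Centre of the outer face of the release button: plain steel block, 18 mm along the bar, 12 mm high, in the middle of the bar's -x side, which faces roughly away from the robot. Out, it stands 5 mm proud; fingers closed on the bar's two long sides at its middle press it flush (5 mm in).
- canister_a: Loose steel garnish canister with a wooden lid, 84 mm across and 106 mm high with its small knob, about 0.14 kg, standing in the caddy's well at its +y end. Origin: centre of its underside.
- canister_b: Its twin, in the well at the caddy's -y end.
- tumbler_a: Heavy glass tumbler, 84 mm across, 92 mm high, empty, close to the caddy's -x (button) side. Origin: centre of its underside. Loose; leave it alone.
- tumbler_b: Its twin, close to the caddy's +x side. Loose; leave it alone.
- decanter: Slim glass decanter with a hinged steel cap, 76 mm across, 236 mm high, upright. Origin: centre of its underside. Loose; leave it alone.
- rum_bottle: Closed amber glass rum bottle, 72 mm across, 240 mm high, upright. Origin: centre of its underside. Loose; leave it alone.
- opener: Flat aluminium bottle opener, 130 mm long (x), 6 mm thick, with a ring at its +x end, lying beside the caddy's +x side. Origin: about its middle, on its underside. Loose; leave it alone.
- dish: Speckled ceramic dish, 160 mm across, 32 mm high, with the muddler in it. Origin: centre of its underside. Loose; leave it alone.
- muddler: Small wooden muddler, 106 mm long (x), 17 mm thick, lying in the dish. Origin: about its middle, on its underside. Loose; leave it alone.
There are look-alikes about, which are no part of the job. Leave any orange look-alike of the canister_a alone. Leave any pink look-alike of the canister_b alone.

How it is judged:
By the outcome, as a careful person would: the job done as asked, in the order asked, and still so for the second after the job is handed in, while the arm keeps its last pose, push and grip.
It also fails if it takes over 38 s, if anything falls off the work surface, if the arm or the gripper's body presses on something with over 40 N, if the wrist force passes 120 N, or if a joint passes its speed limit or range.

## Working session

There is one attempt and no reset: what is moved stays moved. The work goes in short steps, Python scripts to look and compute and a tool call to move; the robot and the scene stay as the last step left them, time stands still between calls to the robot, and variables do not carry over. Pictures are saved under pics/ and viewed, at most 10 in all, crops included, and the job is handed in when it is done.

Besides the shell and the picture viewer there is one more tool, called after "Call:" as name([rows], argument=value, ...), one row to a line, values as JSON. move_arm: Moves the arm, as the interface text tells. Its arguments: {"type":"object","properties":{"rows":{"type":"array","items":{"type":"object","properties":{"translation":{"type":"array","items":{"type":"number"}},"rot":{"type":"array","items":{"type":"number"}},"hand":{"type":"number"}}}},"squeeze":{"type":"number"}},"required":["rows"]}

```bash
mkdir -p pics; cat > h.py <<'E'
import numpy as np, cv2
from station import arm
from scipy.spatial.transform import Rotation as R
def cam(n):
    p=arm.camera_params(n); return p
def T(n):
    p=arm.camera_params(n)
    M=np.eye(4)
    if n=="wrist":
        s=arm.get_state(); M[:3,:3]=R.from_euler('xyz',s['ee_rot']).as_matrix(); M[:3,3]=s['eef_pos']
        return M@np.array(p['tool_from_camera'])
    o=np.array(p['orientation']); M[:3,:3]=o if o.shape==(3,3) else (R.from_euler('xyz',o).as_matrix() if o.size==3 else R.from_quat(o).as_matrix())
    M[:3,3]=p['position']; return M
def w(M,pt): return (M@np.r_[pt,1])[:3]
def cloud(n,d):
    p=arm.camera_params(n); h,wd=d.shape; f=h/2/np.tan(np.radians(p['vfov']/2))
    v,u=np.mgrid[:h,:wd]; x=(u-p['cx'])/f; y=(v-p['cy'])/f
    if n=="wrist":
        r=np.hypot(x,y)+1e-9; t=np.tan(np.minimum(r,1.5))/r; x=x*t;y=y*t
    P=np.stack([x*d,y*d,d,np.ones_like(d)],-1)
    return (P@T(n).T)[...,:3]
E
python3 - <<'E'
from h import *
for n in("scene","side"):
    print(n,arm.camera_params(n))
    M=T(n); im,d=arm.grab_frame(n); cv2.imwrite(f"pics/{n}0.png",im[...,::-1]); np.savez(f"{n}0.npz",im=im,d=d)
    for l in ["grip_bar","button_face","caddy"]:
        for r in arm.pinpoint(l,n)[:3]: print(l,round(r['p'],2),w(M,r['point']).round(3))
print(arm.get_state())
E
```

```text
scene {'vfov': 57.88264093909772, 'cx': 255.8048076487719, 'cy': 184.24510308064316, 'position': array([ 1.13065959, -0.60769976,  0.6514964 ]), 'orientation': array([-2.13265455,  0.02319021,  0.79866808])}
grip_bar 0.63 [0.539 0.075 0.158]
grip_bar 0.5 [ 0.613 -0.483  0.008]
caddy 0.87 [ 0.541  0.079 -0.003]
side {'vfov': 51.5371492582586, 'cx': 252.86618365566173, 'cy': 187.13052481818005, 'position': array([0.02580448, 0.68105774, 1.1039883 ]), 'orientation': array([-2.42094533,  0.01443149, -2.51481259])}
grip_bar 0.48 [0.545 0.08  0.161]
grip_bar 0.39 [ 0.407  0.172 -0.   ]
caddy 0.74 [ 0.546  0.082 -0.001]
{'t': 0.4, 'q': array([-9.04920265e-01,  3.58715218e-01,  1.17885312e-02, -2.46922728e-05,
       -1.22410288e+00, -2.88140355e-01]), 'qd': array([-0.00026919, -0.0010728 ,  0.00099056,  0.00189075,  0.00037463,
       -0.00231525]), 'joint_efforts': array([-2.55446821e-04, -5.81673932e+01,  2.92920864e+01,  6.99335799e+00,
        1.08748759e-02, -7.34005812e-05]), 'eef_pos': array([ 0.2489233 , -0.62734101,  0.24043363]), 'ee_rot': array([ 3.14136243e+00, -4.40170324e-05, -2.76386533e+00]), 'force': array([-0.32846609, -0.02747783,  0.33939769]), 'moment': array([-0.01543477,  0.06277708, -0.01032555]), 'gripper_force': 0.0, 'width': 0.08755273760644851}
```

View pics/scene0.png

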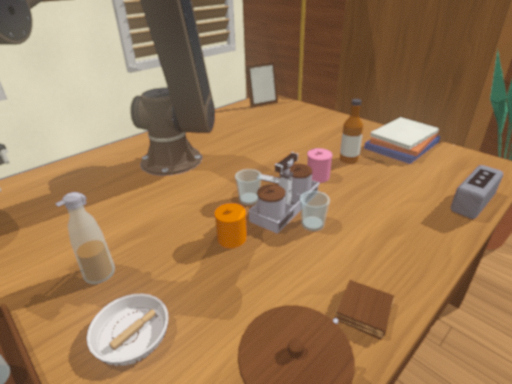

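View pics/side0.png

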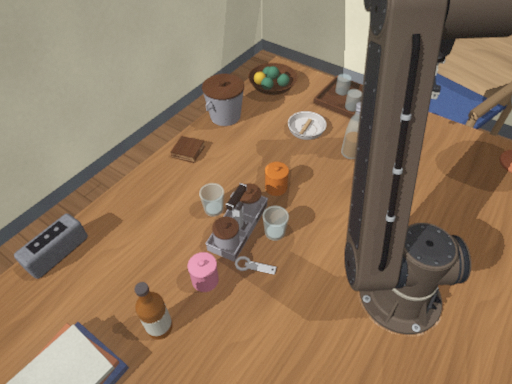

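```bash
python3 - <<'E'
from h import *
for n in("scene","side"):
    z=np.load(f"{n}0.npz"); P=cloud(n,z['d']); im=z['im'].astype(int)
    m=(z['d']>0)&(abs(P[...,0]-.543)<.09)&(abs(P[...,1]-.078)<.09)&(P[...,2]>.135)&(P[...,2]<.19)
    v,u=np.where(m); Q=P[m]; print(n,m.sum(),u.min(),u.max(),v.min(),v.max(),Q.min(0).round(3),Q.max(0).round(3))
    top=Q[Q[:,2]>.166]
    r=cv2.minAreaRect((top[:,:2]*1000).astype(np.float32)); print(len(top),r, np.median(top[:,2]))
E
```

```text
scene 274 274 297 152 173 [0.523 0.026 0.136] [0.56  0.123 0.172]
152 ((541.9190063476562, 74.91800689697266), (27.420475006103516, 97.77054595947266), 8.21641731262207) 0.17022443382954744
side 268 225 245 183 211 [0.523 0.033 0.136] [0.561 0.131 0.176]
199 ((543.4766845703125, 82.50909423828125), (26.95014190673828, 98.2127914428711), 9.813249588012695) 0.171135629371587
```

The caddy is the only thing with a handle: scene (287,190), side (238,215). The orange canister at scene (231,226) and the pink one at (320,165) are look-alikes that stand outside it. The black grip bar is at scene (286,162) and side (236,197), with its x axis at about 9° or 189°. I'll go above it for a close look.

Call:
move_arm([
  {"translation": [0,0,-4],"rot": [0,0,0],"hand": 0},
  {"translation": [0,0,-8],"rot": [0,0,0],"hand": 0},
  {"translation": [-4,4,-8],"rot": [0,0,-7],"hand": 0},
  {"translation": [-6.5,6.5,-8],"rot": [0,0,-14],"hand": 0},
  {"translation": [-9,9,-8],"rot": [0,0,-21],"hand": 0},
  {"translation": [-11.5,11.5,-8],"rot": [0,0,-28],"hand": 0},
  {"translation": [-14,14,-8],"rot": [0,0,-35],"hand": 0},
  {"translation": [-16.5,16.5,-8],"rot": [0,0,-42],"hand": 0},
])

```text
t: 1.07
eef_pos: [0.3417, -0.4115, 0.3208]
ee_rot: [-3.141, -0.0, -2.025]
force: [0.7, 0.6, -0.4]
width: 0.0875
gripper_force: 0.0
```

```bash
cat > d.py <<'E'
from h import *
import sys
tx,ty,tz,yaw=map(float,sys.argv[1:5])
s=arm.get_state(); M=R.from_euler('xyz',s['ee_rot']).as_matrix()
print(s['t'],s['eef_pos'].round(4),s['ee_rot'].round(4),s['q'].round(3))
print('trans cm',(M.T@(np.array([tx,ty,tz])-s['eef_pos'])*100).round(2),'rot',np.degrees((R.from_matrix(M).inv()*R.from_euler('xyz',[np.pi,0,np.radians(yaw)])).as_rotvec()).round(2), s['force'].round(2),s['width'],s['gripper_force'])
E
python3 d.py .543 .079 .32 -81
```

```text
1.0667 [ 0.3417 -0.4115  0.3208] [-3.1409 -0.     -2.0247] [-0.511  0.082 -0.165 -0.    -1.323  0.057]
trans cm [-52.9    3.42   0.08] rot [-4.0e-02 -1.0e-02 -3.5e+01] [ 0.7   0.55 -0.36] 0.08745650599583817 0.0
```

Call:
move_arm([
  {"translation": [-4,0.3,0],"rot": [0,0,-7],"hand": 0},
  {"translation": [-8,0.5,0],"rot": [0,0,-14],"hand": 0},
  {"translation": [-12,0.8,0],"rot": [0,0,-21],"hand": 0},
  {"translation": [-16,1,0],"rot": [0,0,-28],"hand": 0},
  {"translation": [-20,1.3,0],"rot": [0,0,-35],"hand": 0},
  {"translation": [-24,1.5,0],"rot": [0,0,-35],"hand": 0},
  {"translation": [-28,1.8,0],"rot": [0,0,-35],"hand": 0},
  {"translation": [-32,2,0],"rot": [0,0,-35],"hand": 0},
])

```text
t: 1.73
eef_pos: [0.4657, -0.1155, 0.3211]
ee_rot: [-3.14, 0.0, -1.42]
force: [1.2, -0.0, -0.1]
width: 0.0875
gripper_force: 0.0
```

```bash
python3 d.py .543 .079 .32 -81
```

```text
1.7333 [ 0.4657 -0.1155  0.3211] [-3.1403  0.     -1.4197] [ 0.168 -0.016 -0.267 -0.    -1.319 -0.017]
trans cm [-18.07 -10.57   0.13] rot [-0.07  0.   -0.34] [ 1.2  -0.04 -0.07] 0.08752556039633151 0.0
```

Call:
move_arm([
  {"translation": [-3,-1.8,0],"rot": [0,0,0],"hand": 0},
  {"translation": [-6.5,-3.8,0],"rot": [0,0,0],"hand": 0},
  {"translation": [-10,-5.8,0],"rot": [0,0,0],"hand": 0},
  {"translation": [-13.5,-7.9,0],"rot": [0,0,0],"hand": 0},
  {"translation": [-16,-9.3,0],"rot": [0,0,0],"hand": 0},
  {"translation": [-17.5,-10.2,0],"rot": [0,0,0],"hand": 0},
  {"translation": [-18,-10.5,0],"rot": [0,0,0],"hand": 0},
  {"translation": [-18,-10.5,0],"rot": [0,0,0],"hand": 0},
])

```text
t: 2.4
eef_pos: [0.5425, 0.0771, 0.3201]
ee_rot: [3.141, -0.0, -1.418]
force: [0.1, -0.5, -0.8]
width: 0.0878
gripper_force: 0.0
```

```bash
python3 d.py .543 .079 .32 -81; python3 - <<'E'
from h import *
n="wrist"; print(arm.camera_params(n))
M=T(n); im,d=arm.grab_frame(n); cv2.imwrite("pics/w0.png",im[...,::-1]); np.savez("w0.npz",im=im,d=d,M=M)
P=cloud(n,d)
for l in ["grip_bar","button_face","caddy","tumbler_a","opener","canister_a"]:
    for r in arm.pinpoint(l,n)[:3]: print(l,round(r['p'],2),w(M,r['point']).round(4))
m=(d>0)&(abs(P[...,0]-.543)<.09)&(abs(P[...,1]-.078)<.09)&(P[...,2]>.15)&(P[...,2]<.19)
v,u=np.where(m); Q=P[m]; print(m.sum(),u.min(),u.max(),v.min(),v.max(),Q.min(0).round(3),Q.max(0).round(3))
top=Q[Q[:,2]>.166]
print(len(top),cv2.minAreaRect((top[:,:2]*1000).astype(np.float32)),np.median(top[:,2]))
c=im[max(v.min()-80,0):v.max()+80,max(u.min()-80,0):u.max()+80,::-1]
print(c.shape,max(v.min()-80,0),max(u.min()-80,0)); s=min(800/c.shape[1],600/c.shape[0]); cv2.imwrite("pics/w0c.png",cv2.resize(c,None,fx=s,fy=s)[:600,:800])
E
```

```text
2.4 [0.5425 0.0771 0.3201] [ 3.1408e+00 -2.0000e-04 -1.4184e+00] [ 0.499  0.107 -0.139 -0.    -1.326 -0.346]
trans cm [-0.18 -0.08  0.01] rot [ 0.05 -0.01 -0.27] [ 0.08 -0.52 -0.75] 0.08780390627903982 0.0
{'vfov': 65.70646984690485, 'cx': 264.15110959234846, 'cy': 193.04514405957366, 'tool_from_camera': array([[-9.27088361e-04, -9.52438376e-01, -3.04729848e-01,
         8.32501297e-02],
       [ 9.99999441e-01, -1.03771311e-03,  2.01063147e-04,
        -5.91303983e-04],
       [-5.07722414e-04, -3.04729491e-01,  9.52438806e-01,
        -1.43576528e-01],
       [ 0.00000000e+00,  0.00000000e+00,  0.00000000e+00,
         1.00000000e+00]])}
grip_bar 0.72 [0.5393 0.0829 0.1561]
grip_bar 0.33 [ 5.458e-01 -4.000e-04  6.500e-03]
button_face 0.61 [0.5564 0.086  0.1569]
caddy 0.66 [ 0.5351  0.0769 -0.0023]
caddy 0.41 [0.6585 0.0677 0.0025]
tumbler_a 0.73 [ 0.4285  0.0291 -0.0034]
tumbler_a 0.7 [0.6583 0.0686 0.0026]
opener 0.65 [4.083e-01 1.705e-01 2.000e-04]
canister_a 0.8 [0.547  0.0013 0.0073]
canister_a 0.78 [0.5279 0.1582 0.0051]
canister_a 0.77 [0.5035 0.2938 0.0008]
2239 250 279 134 227 [0.52  0.026 0.152] [0.56  0.126 0.174]
2154 ((541.904541015625, 76.14704895019531), (27.433387756347656, 98.58419036865234), 10.703344345092773) 0.17146418236534372
(253, 189, 3) 54 170
```

View pics/w0c.png

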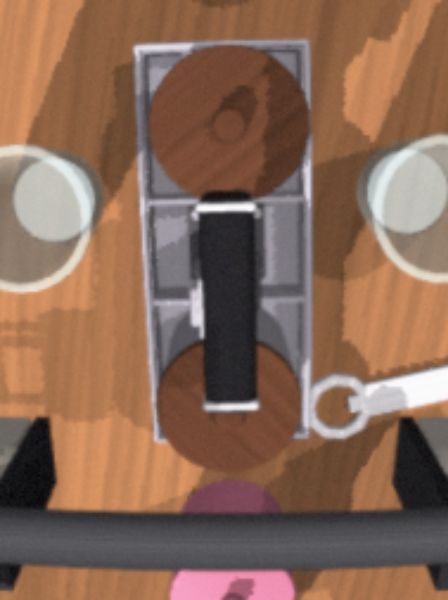

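The crop shows the black bar from (228,200) to (232,408), with the steel button on its left (+x world) side at (196,308). Both canisters are in their wells. So this is the right caddy, yawed about 190°. I'll descend part way and measure again.

Call:
move_arm([
  {"translation": [-0.1,0,2.5],"rot": [0,0,-1.4],"hand": 0},
  {"translation": [-0.1,0,5.5],"rot": [0,0,-1.4],"hand": 0},
  {"translation": [-0.1,0,8.5],"rot": [0,0,-1.4],"hand": 0},
  {"translation": [-0.1,0,10],"rot": [0,0,-1.4],"hand": 0},
  {"translation": [-0.1,0,10],"rot": [0,0,-1.4],"hand": 0},
  {"translation": [-0.1,0,10],"rot": [0,0,-1.4],"hand": 0},
])

```text
t: 3.25
eef_pos: [0.5421, 0.0766, 0.2206]
ee_rot: [3.141, -0.001, -1.396]
force: [0.3, -0.1, 1.1]
width: 0.0877
gripper_force: 0.0
```

```bash
cat > look.py <<'E'
from h import *
import sys
n="wrist"
M=T(n); im,d=arm.grab_frame(n); cv2.imwrite(f"pics/{sys.argv[1]}.png",im[...,::-1])
P=cloud(n,d)
for l in ["grip_bar","button_face","caddy"]:
    for r in arm.pinpoint(l,n)[:2]: print(l,round(r['p'],2),w(M,r['point']).round(4))
m=(d>0)&(abs(P[...,0]-.543)<.07)&(abs(P[...,1]-.078)<.07)&(P[...,2]>.166)&(P[...,2]<.18)
v,u=np.where(m); top=P[m]; print(u.min(),u.max(),v.min(),v.max())
print(len(top),cv2.minAreaRect((top[:,:2]*1000).astype(np.float32)),np.median(top[:,2]))
c=top.mean(0); ev=np.linalg.eigh(np.cov((top-c)[:,:2].T))[1][:,1]; print(c,np.degrees(np.arctan2(ev[1],ev[0])))
E
python3 look.py w1; python3 d.py .542 .078 .155 -80
```

```text
grip_bar 0.69 [0.5371 0.082  0.1572]
button_face 0.46 [0.5579 0.0847 0.1567]
244 285 153 269
3969 ((544.4705810546875, 74.05375671386719), (28.599483489990234, 90.76277160644531), 9.797229766845703) 0.172320403426972
[0.54368108 0.06904895 0.17193476] 99.60203390370809
3.45 [0.543  0.0774 0.2223] [-3.1389e+00  6.0000e-04 -1.3955e+00] [ 0.499  0.163 -0.298  0.    -1.107 -0.324]
trans cm [-0.08  0.11  6.73] rot [-0.16  0.03  0.04] [ 0.22  0.42 -0.09] 0.08770056925419396 0.0
```

View pics/w1.png

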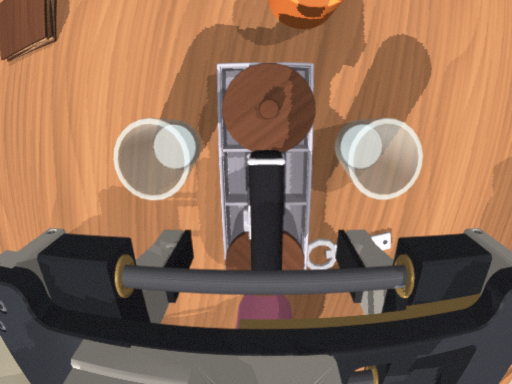

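```bash
python3 - <<'E'
from h import *
a=cv2.imread("pics/w0.png")[125:240,235:290]; b=cv2.imread("pics/w1.png")[145:260,235:290]
cv2.imwrite("pics/cmp.png",cv2.resize(np.hstack([a,b]),None,fx=5,fy=5,interpolation=cv2.INTER_NEAREST))
E
```

```text
(no output)
```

View pics/cmp.png

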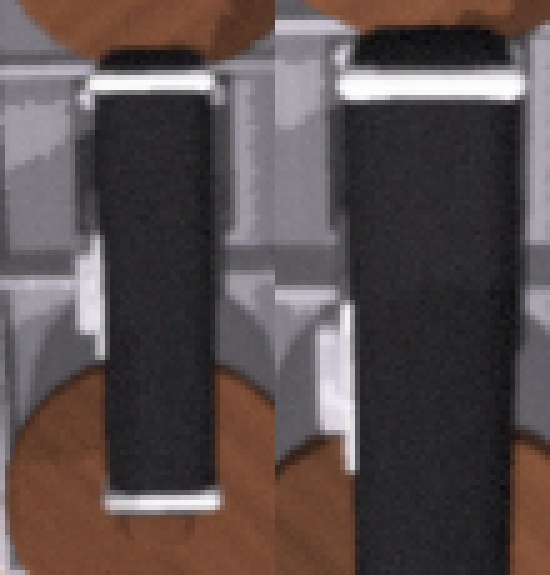

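```bash
python3 - <<'E'
from h import *
p=arm.camera_params("wrist"); C=np.array(p['tool_from_camera']); f=192/np.tan(np.radians(p['vfov']/2))
def ray(u,v,tipz,world_z,eefz):
    x=(u-p['cx'])/f;y=(v-p['cy'])/f;r=np.hypot(x,y);k=np.sin(r)/r
    d=C[:3,:3]@np.array([x*k,y*k,np.cos(r)]); o=C[:3,3]
    return (o+d*((eefz-world_z)-o[2])/d[2]).round(4)
for nm,e,pts in (("w0",.3205,[(235+31,139,.172),(235+32.5,227,.172),(235+21,172,.165),(235+21,196,.165),(235+18,174,.166),(235+18,191,.166)]),("w1",.2215,[(235+31.5,159,.172),(235+14,205,.165),(235+15.5,239,.165),(235+11,211,.166),(235+11,231.5,.166)])):
    for u,v,z in pts: print(nm,u,v,ray(u,v,0,z,e))
E
```

```text
w0 266 139 [0.0457 0.0014 0.1485]
w0 267.5 227 [-0.0485  0.003   0.1485]
w0 256 172 [ 0.0104 -0.0089  0.1555]
w0 256 196 [-0.0157 -0.0092  0.1555]
w0 253 174 [ 0.0086 -0.012   0.1545]
w0 253 191 [-0.0098 -0.0122  0.1545]
w1 266.5 159 [0.0451 0.001  0.0495]
w1 249 205 [ 0.0103 -0.0114  0.0565]
w1 250.5 239 [-0.0169 -0.0108  0.0565]
w1 246 211 [ 0.006  -0.0136  0.0555]
w1 246 231.5 [-0.0102 -0.014   0.0555]
```

The comparison shows the button bezel next to the bar's middle: left crop (100,295), right crop (348,385). The bar centre is about 2.5 mm along tool -x and 1.5 mm along +y from here. I'll descend with that correction.

Call:
move_arm([
  {"translation": [-0.25,0.15,1.5],"rot": [0,0,0],"hand": 0},
  {"translation": [-0.25,0.15,3],"rot": [0,0,0],"hand": 0},
  {"translation": [-0.25,0.15,4.5],"rot": [0,0,0],"hand": 0},
  {"translation": [-0.25,0.15,5.6],"rot": [0,0,0],"hand": 0},
  {"translation": [-0.25,0.15,6.3],"rot": [0,0,0],"hand": 0},
  {"translation": [-0.25,0.15,6.6],"rot": [0,0,0],"hand": 0},
  {"translation": [-0.25,0.15,6.6],"rot": [0,0,0],"hand": 0},
  {"translation": [-0.25,0.15,6.6],"rot": [0,0,0],"hand": 0},
])

```text
t: 4.12
eef_pos: [0.5408, 0.0795, 0.1552]
ee_rot: [-3.141, -0.0, -1.395]
force: [-0.0, -0.6, 0.0]
width: 0.088
gripper_force: 0.0
```

```bash
python3 d.py .542 .079 .155 -80; python3 - <<'E'
from h import *
im,d=arm.grab_frame("scene"); cv2.imwrite("pics/s1.png",cv2.resize(im[120:250,210:370,::-1],None,fx=4.5,fy=4.5))
E
```

```text
4.1167 [0.5408 0.0795 0.1552] [-3.1407 -0.     -1.3953] [ 0.505  0.221 -0.391  0.    -0.958 -0.329]
trans cm [ 0.07 -0.11  0.02] rot [-0.05 -0.    0.06] [-0.05 -0.58  0.05] 0.0880271098329025 0.0
```

View pics/s1.png

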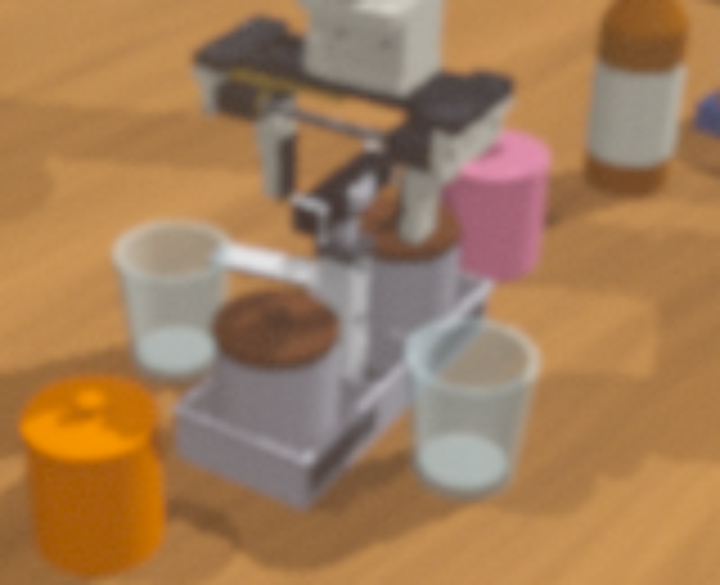

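The open fingers straddle the bar, around (350,190) in the crop, with the steel button facing the near finger. Nothing is touching. I'll close.

Call:
move_arm([
  {"translation": [0,0,0],"rot": [0,0,0],"hand": 0.5},
  {"translation": [0,0,0],"rot": [0,0,0],"hand": 0.6},
  {"translation": [0,0,0],"rot": [0,0,0],"hand": 0.65},
  {"translation": [0,0,0],"rot": [0,0,0],"hand": 0.7},
  {"translation": [0,0,0],"rot": [0,0,0],"hand": 0.8},
  {"translation": [0,0,0],"rot": [0,0,0],"hand": 1},
  {"translation": [0,0,0],"rot": [0,0,0],"hand": 1},
  {"translation": [0,0,0],"rot": [0,0,0],"hand": 1},
], squeeze=15)

```text
t: 4.83
eef_pos: [0.5402, 0.0794, 0.1545]
ee_rot: [3.142, -0.0, -1.395]
force: [-0.4, 0.0, -0.1]
width: 0.0397
gripper_force: 0.0
```

```bash
python3 d.py .5408 .0795 .155 -80
```

```text
4.8333 [0.5402 0.0794 0.1545] [ 3.1415 -0.     -1.3954] [ 0.505  0.222 -0.392 -0.    -0.957 -0.329]
trans cm [ 0.   -0.06 -0.05] rot [ 0.01 -0.    0.05] [-0.39  0.03 -0.06] 0.03965604603021177 0.0
```

Call:
move_arm([
  {"translation": [0,0,0],"rot": [0,0,0],"hand": 1},
  {"translation": [0,0,0],"rot": [0,0,0],"hand": 1},
  {"translation": [0,0,0],"rot": [0,0,0],"hand": 1},
  {"translation": [0,0,0],"rot": [0,0,0],"hand": 1},
  {"translation": [0,0,0],"rot": [0,0,0],"hand": 1},
  {"translation": [0,0,0],"rot": [0,0,0],"hand": 1},
])

```text
t: 5.33
eef_pos: [0.5401, 0.0794, 0.1546]
ee_rot: [3.141, 0.0, -1.395]
force: [-1.2, 0.5, 0.7]
width: 0.0241
gripper_force: 15.0
```

Call:
move_arm([
  {"translation": [0,0,0],"rot": [0,0,0],"hand": 1},
  {"translation": [0,0,0],"rot": [0,0,0],"hand": 1},
  {"translation": [0,0,0],"rot": [0,0,0],"hand": 1},
  {"translation": [0,0,0],"rot": [0,0,0],"hand": 1},
  {"translation": [0,0,0],"rot": [0,0,0],"hand": 1},
], squeeze=40)

```text
t: 5.75
eef_pos: [0.5402, 0.0794, 0.1546]
ee_rot: [3.141, -0.0, -1.395]
force: [-2.8, 0.3, 2.3]
width: 0.0234
gripper_force: 40.0
```

Width is 24 mm, so the button is flush. Next I'll draw the handle up.

Call:
move_arm([
  {"translation": [0,0,-0.2],"rot": [0,0,0],"hand": 1},
  {"translation": [0,0,-0.5],"rot": [0,0,0],"hand": 1},
  {"translation": [0,0,-0.8],"rot": [0,0,0],"hand": 1},
  {"translation": [0,0,-1.2],"rot": [0,0,0],"hand": 1},
  {"translation": [0,0,-1.6],"rot": [0,0,0],"hand": 1},
  {"translation": [0,0,-2],"rot": [0,0,0],"hand": 1},
  {"translation": [0,0,-2.2],"rot": [0,0,0],"hand": 1},
  {"translation": [0,0,-2.2],"rot": [0,0,0],"hand": 1},
])

```text
t: 6.42
eef_pos: [0.5403, 0.0794, 0.1773]
ee_rot: [-3.141, 0.0, -1.395]
force: [-3.2, 0.5, 0.3]
width: 0.0239
gripper_force: 40.0
```

```bash
python3 d.py .5402 .0794 .2346 -80;  python3 - <<'E'
from h import *
M=T("scene"); im,d=arm.grab_frame("scene"); cv2.imwrite("pics/s2.png",cv2.resize(im[120:250,210:370,::-1],None,fx=4.5,fy=4.5))
for r in arm.pinpoint("caddy","scene")[:2]: print(r['p'],w(M,r['point']))
E
```

```text
6.4167 [0.5403 0.0794 0.1773] [-3.1413e+00  1.0000e-04 -1.3954e+00] [ 0.505  0.199 -0.363  0.    -1.008 -0.329]
trans cm [-0.    0.   -5.73] rot [-0.02  0.    0.05] [-3.17  0.51  0.28] 0.023904220399689813 39.998275861144066
0.96 [ 0.53944142  0.07863609 -0.00321884]
```

View pics/s2.png

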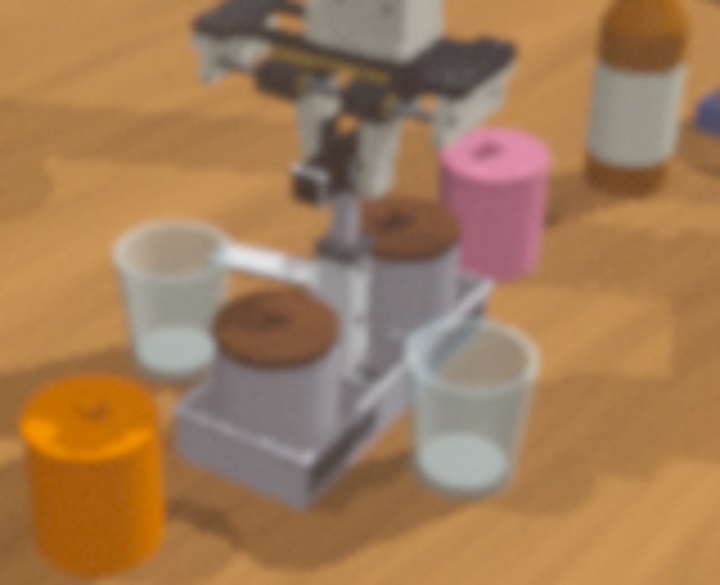

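The handle has slid out: more tube shows above the collar, at (345,215). The caddy hasn't moved (tray corner still at (310,500)). I'll keep drawing.

Call:
move_arm([
  {"translation": [0,0,-0.4],"rot": [0,0,0],"hand": 1},
  {"translation": [0,0,-0.9],"rot": [0,0,0],"hand": 1},
  {"translation": [0,0,-1.4],"rot": [0,0,0],"hand": 1},
  {"translation": [0,0,-1.9],"rot": [0,0,0],"hand": 1},
  {"translation": [0,0,-2.4],"rot": [0,0,0],"hand": 1},
  {"translation": [0,0,-2.9],"rot": [0,0,0],"hand": 1},
  {"translation": [0,0,-3.3],"rot": [0,0,0],"hand": 1},
  {"translation": [0,0,-3.6],"rot": [0,0,0],"hand": 1},
])

```text
t: 7.18
eef_pos: [0.5402, 0.0794, 0.2132]
ee_rot: [-3.141, 0.0, -1.395]
force: [-0.4, 0.8, -2.8]
width: 0.0243
gripper_force: 40.0
```

Call:
move_arm([
  {"translation": [0,0,-0.3],"rot": [0,0,0],"hand": 1},
  {"translation": [0,0,-0.6],"rot": [0,0,0],"hand": 1},
  {"translation": [0,0,-0.9],"rot": [0,0,0],"hand": 1},
  {"translation": [0,0,-1.2],"rot": [0,0,0],"hand": 1},
  {"translation": [0,0,-1.5],"rot": [0,0,0],"hand": 1},
  {"translation": [0,0,-1.7],"rot": [0,0,0],"hand": 1},
  {"translation": [0,0,-1.8],"rot": [0,0,0],"hand": 1},
  {"translation": [0,0,-1.8],"rot": [0,0,0],"hand": 1},
])

```text
t: 7.85
eef_pos: [0.5404, 0.0794, 0.231]
ee_rot: [-3.141, -0.0, -1.395]
force: [-1.9, 1.0, 0.5]
width: 0.0237
gripper_force: 40.0
```

```bash
python3 d.py .5402 .0794 .2346 -80;  python3 - <<'E'
from h import *
M=T("scene"); im,d=arm.grab_frame("scene"); cv2.imwrite("pics/s3.png",cv2.resize(im[120:250,210:370,::-1],None,fx=4.5,fy=4.5))
for r in arm.pinpoint("caddy","scene")[:2]: print(r['p'],w(M,r['point']))
E
```

```text
7.85 [0.5404 0.0794 0.231 ] [-3.1412 -0.     -1.3954] [ 0.505  0.154 -0.288  0.    -1.128 -0.329]
trans cm [-0.    0.02 -0.36] rot [-0.02 -0.    0.05] [-1.86  0.98  0.47] 0.02371480151727464 39.99570708721876
0.71 [ 0.53938787  0.07718835 -0.00210926]
```

View pics/s3.png

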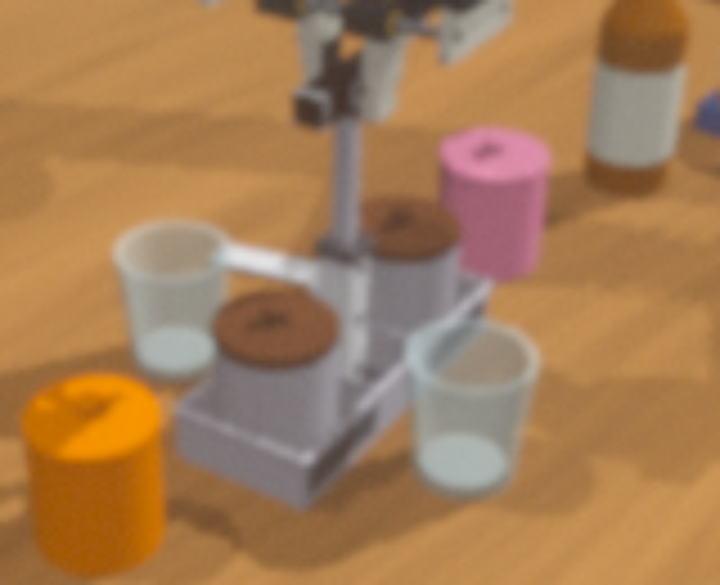

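The handle is about 76 mm out, with a long bare tube at (347,185), and the caddy is still standing. I'll creep up to the end stop, about 4 mm more, and watch the force.

Call:
move_arm([
  {"translation": [0,0,-0.1],"rot": [0,0,0],"hand": 1},
  {"translation": [0,0,-0.2],"rot": [0,0,0],"hand": 1},
  {"translation": [0,0,-0.3],"rot": [0,0,0],"hand": 1},
  {"translation": [0,0,-0.4],"rot": [0,0,0],"hand": 1},
  {"translation": [0,0,-0.4],"rot": [0,0,0],"hand": 1},
])

```text
t: 8.37
eef_pos: [0.5403, 0.0794, 0.2347]
ee_rot: [3.142, -0.0, -1.395]
force: [-2.7, 1.1, -2.2]
width: 0.024
gripper_force: 40.0
```

Call:
move_arm([
  {"translation": [0,0,-0.05],"rot": [0,0,0],"hand": 1},
  {"translation": [0,0,-0.1],"rot": [0,0,0],"hand": 1},
  {"translation": [0,0,-0.15],"rot": [0,0,0],"hand": 1},
  {"translation": [0,0,-0.2],"rot": [0,0,0],"hand": 1},
  {"translation": [0,0,-0.25],"rot": [0,0,0],"hand": 1},
  {"translation": [0,0,-0.3],"rot": [0,0,0],"hand": 1},
  {"translation": [0,0,-0.3],"rot": [0,0,0],"hand": 1},
])

```text
t: 8.95
eef_pos: [0.5403, 0.0794, 0.2375]
ee_rot: [3.141, -0.0, -1.396]
force: [-0.5, -0.1, -8.2]
width: 0.0238
gripper_force: 40.0
```

The caddy's weight has come on, so the handle is at its second stop. Now I'll lift gently, another 4.9 cm.

Call:
move_arm([
  {"translation": [0,0,-0.1],"rot": [0,0,0],"hand": 1},
  {"translation": [0,0,-0.3],"rot": [0,0,0],"hand": 1},
  {"translation": [0,0,-0.5],"rot": [0,0,0],"hand": 1},
  {"translation": [0,0,-0.75],"rot": [0,0,0],"hand": 1},
  {"translation": [0,0,-1.0],"rot": [0,0,0],"hand": 1},
  {"translation": [0,0,-1.25],"rot": [0,0,0],"hand": 1},
  {"translation": [0,0,-1.5],"rot": [0,0,0],"hand": 1},
  {"translation": [0,0,-1.7],"rot": [0,0,0],"hand": 1},
])

```text
t: 9.62
eef_pos: [0.5404, 0.0794, 0.255]
ee_rot: [-3.141, 0.0, -1.395]
force: [0.4, -0.2, -8.4]
width: 0.024
gripper_force: 40.0
```

```bash
python3 - <<'E'
from h import *
s=arm.get_state(); print(s['force'].round(2),s['moment'].round(3),s['width'],s['eef_pos'])
im,d=arm.grab_frame("scene"); cv2.imwrite("pics/s4.png",cv2.resize(im[110:250,210:370,::-1],None,fx=4.2,fy=4.2))
E
```

```text
[ 0.45 -0.22 -8.4 ] [-0.016  0.027 -0.041] 0.024044696806566703 [0.5403734  0.0794402  0.25499009]
```

View pics/s4.png

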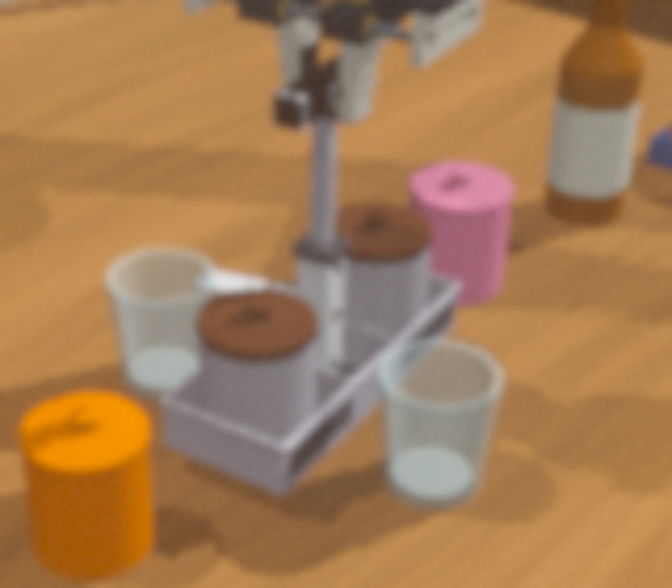

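The caddy hangs clear and level, with its tray corner at (280,490) and both canisters in their wells. The tumblers are undisturbed. I'll finish the lift.

Call:
move_arm([
  {"translation": [0,0,-0.2],"rot": [0,0,0],"hand": 1},
  {"translation": [0,0,-0.5],"rot": [0,0,0],"hand": 1},
  {"translation": [0,0,-0.9],"rot": [0,0,0],"hand": 1},
  {"translation": [0,0,-1.3],"rot": [0,0,0],"hand": 1},
  {"translation": [0,0,-1.8],"rot": [0,0,0],"hand": 1},
  {"translation": [0,0,-2.3],"rot": [0,0,0],"hand": 1},
  {"translation": [0,0,-2.7],"rot": [0,0,0],"hand": 1},
  {"translation": [0,0,-3.0],"rot": [0,0,0],"hand": 1},
])

```text
t: 10.33
eef_pos: [0.5405, 0.0795, 0.2854]
ee_rot: [-3.141, 0.0, -1.395]
force: [0.8, 0.1, -8.4]
width: 0.0238
gripper_force: 40.0
```

Call:
move_arm([
  {"translation": [0,0,-0.1],"rot": [0,0,0],"hand": 1},
  {"translation": [0,0,-0.1],"rot": [0,0,0],"hand": 1},
  {"translation": [0,0,-0.1],"rot": [0,0,0],"hand": 1},
  {"translation": [0,0,-0.1],"rot": [0,0,0],"hand": 1},
  {"translation": [0,0,-0.1],"rot": [0,0,0],"hand": 1},
  {"translation": [0,0,-0.1],"rot": [0,0,0],"hand": 1},
])

```text
t: 10.83
eef_pos: [0.5402, 0.0793, 0.2853]
ee_rot: [3.141, -0.0, -1.395]
force: [0.1, -0.3, -8.3]
width: 0.0237
gripper_force: 40.0
```

```bash
python3 - <<'E'
from h import *
s=arm.get_state(); print(s['force'].round(2),s['moment'].round(3),s['width'],s['eef_pos'])
for n in("scene","side"):
    M=T(n); im,d=arm.grab_frame(n)
    if n=="scene": cv2.imwrite("pics/s5.png",cv2.resize(im[90:250,200:370,::-1],None,fx=3.7,fy=3.7))
    for l in("caddy","canister_a","grip_bar"):
        for r in arm.pinpoint(l,n)[:2]: print(n,l,round(r['p'],2),w(M,r['point']).round(3))
E
```

```text
[ 0.06 -0.29 -8.27] [-0.014  0.185 -0.011] 0.02373754825177665 [0.54018179 0.07933476 0.28532357]
scene caddy 0.57 [0.538 0.078 0.046]
scene caddy 0.47 [0.426 0.024 0.   ]
scene canister_a 0.96 [0.524 0.155 0.052]
scene canister_a 0.95 [ 0.551 -0.003  0.057]
scene grip_bar 0.68 [0.539 0.078 0.29 ]
side caddy 0.79 [0.545 0.08  0.05 ]
side canister_a 0.65 [ 0.539 -0.139  0.003]
side canister_a 0.59 [0.528 0.158 0.055]
side grip_bar 0.58 [0.542 0.076 0.294]
```

View pics/s5.png

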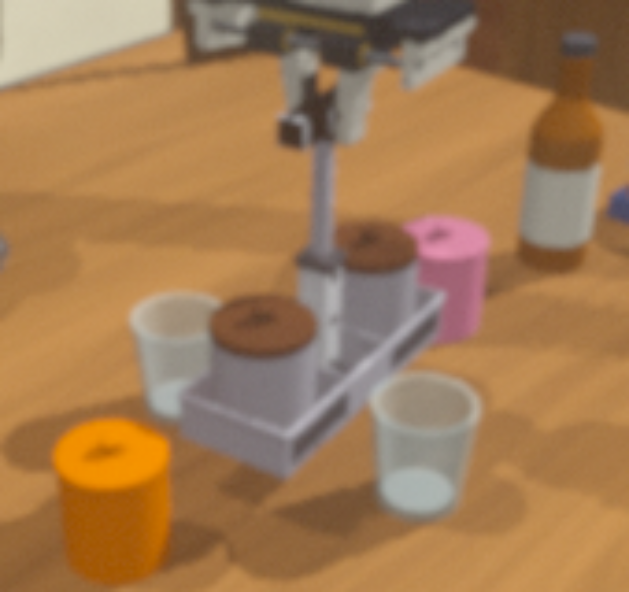

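The caddy hangs level about 5 cm up, with its tray corner at (285,470), the handle fully out, both canisters seated and everything else in place. I'm handing it in.

```bash
python3 -c "
from station import arm
print(arm.job_done())"
```

```text
the job is handed in; nothing more can be done
None
```

I handed the job in with the caddy held by the middle of its grip bar, button squeezed in, handle drawn fully out, hanging level about 5 cm up; both canisters are in their wells and nothing else near it looked moved in the last picture.

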